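# Slide the geometry case through the gap to its stop

### The arm

A 7-joint arm with a two-finger parallel gripper is mounted at the origin on the work surface. World frame = base frame: x ahead of the robot, y to its left, z up, the work surface at z = 0. Lengths are in m, angles in rad, forces in N, time in s.
With the tool pointing down it reaches from about 0.425 to 0.925 m from the base axis. Payload 6.8 kg.
Tool frame: the origin (TCP) lies on the front face of the gripper's body, between the roots of the fingers; the fingertips stand 73 mm ahead of it and the grasp point (between the pads) lies 54 mm ahead of it; z points along the fingers, x is the direction in which the jaws open and shut, and the axes are right-handed (so a half turn about z gives the same grasp; the last joint's range is limited). The gripper opens to 85 mm and grips with 20 to 120 N. Pads are 22 mm wide; open, the fingers measure 114 mm over their backs; the gripper's body (76 mm by 85 mm) begins 54 mm behind the grasp point. The pads swing forward as they close: fully open they stand 13 mm farther back than shut.
Start: joints at [1.166, 0.477, 0.022, 1.555, -0.011, 1.109, -0.083], TCP at [0.197, -0.646, 0.304] pointing down, gripper open.
Joint ranges: [-2.96, 2.96], [-0.34, 2.1], [-1.41, 1.46], [0.24, 2.44], [-1.37, 4.51], [0.17, 1.92], [-2.96, 2.96]. Speed limits (rad/s): [2.39, 2.39, 3.14, 3.14, 3.14, 3.14, 3.14].

### API

Orientations are given as a unit quaternion [w, x, y, z].
In Python, from station import get_obs, read_camera, hand_in gives the robot as it stands. The module is installed in compiled form; this text tells all that it offers.
- The arm moves only by the shell command python3 -m creep 'ROWS' [FORCE]. ROWS is JSON, a list that holds one entry, the list of rows, each a list of 7 numbers: the turn, a rotation vector about the tool's x, y, z in rad, then the shift along the tool's x, y, z in m, then the finger opening in m, from 0 to 0.0854. A call has 1 to 20 rows; each row shifts and turns the pose as measured when the row begins, along the tool's axes as they then stand; what a row does not reach is not made up. A row lasts 1/12 s, in which the tool goes at most 41.7 mm and 7.16 degrees, less where a joint would pass 70% of its speed; a pose out of reach is approached as far as the arm can. A call is refused whole if a number of a shift passes 0.0417 or a number of a turn 0.125, either way. A call with a gripper value outside its range is refused whole. The fingers move at their own pace and stop on an object; FORCE is the grip in N (left out, the last holds). Time passes only in rows, so rows that do not move let the fingers close. It gives the time, the measured TCP pose, the force and the opening at its end, in the units of the state.
- get_obs(): the state, without advancing time (a new reading comes with each control period).
- read_camera(name): name is "scene" or "top" or "wrist"; returns a dict with "color" (400x640x3 uint8, red, green, blue), "range_z" (400x640 float32, m along the optical axis (not along the pixel's ray), 0 where there is no reading), "fovy" (degrees; the focal length in pixels is half the picture's height over the tangent of half this angle, whatever the lens; pixels are square), "cx", "cy" (the principal point, pixels), "rvec" (rotation vector, rad) and "tvec" (3), from world to camera coordinates, as OpenCV has them. Camera axes: x right, y down, z forward; pixel columns grow to the right and rows downward; lengths in m; the calibration is good to about 2 mm. A picture is of the moment at which its call begins.
- hand_in(): hands the job in, once; it reports no verdict.
The state is a dict: "t": time; "q": joint angles; "joint_vel": joint speeds; "joint_torque": joint torques, N m; "eef_pos": TCP position; "tool_rot": TCP orientation; "contact_force": force on the tool from outside, world axes, zero at the start; "torque": the same for the moment, N m; "gripper_width": opening from 0.0 (shut) to 1.0 (fully open).
Only numpy, scipy, OpenCV 4.12 (cv2) and the standard library are available. Lean on these libraries where they do the work, as an engineer would, in place of code of your own. Each camera call takes 0.05 s, during which the arm holds its last target.

### The job

Push the blue geometry set case lengthwise along the table, through the narrow gap between the silver tin and the wooden block with the spring clamp, until it is wholly through and its leading end rests against the yellow wooden stop strip behind the gap, lying straight in line with the gap. Only push it with the fingers: do not pick it up, lift or tip it, and leave the egg cup of crayons, the glue pot and the sharpener where they stand.

Things in the scene. Friction and masses are not known exactly. Their poses are not given: they have to be found in the camera images.
- gate: The fixed tin and clamp block that form the gap. Origin on the table in the middle of the gap; its x axis (level) points the way the case must go through, y across the gap, z up. The gap is 90 mm wide, its faces at y = -45 and +45 mm.
- tin (a point): Centre of the top of the fixed silver tin with a snap latch, on the gate's -y side. In the gate frame: x -35 to +35, y -45 to -150 (latch to -158), 47 tall, upright corners rounded by 12 mm.
- block (a point): Centre of the top of the fixed pale wood block on the gate's +y side. In the gate frame: x -22 to +22, y +45 to +97, 45 tall, corners rounded by 8 mm. An orange and black spring clamp, lying level, up to 36 high, grips its two sides: x -37 to +37, y +56 to +183.
- stop: Fixed yellow-painted wooden stop strip on the table behind the gap, 18 thick, 130 long, 32 tall. Origin on the table at the middle of its face that looks at the gap; its x axis points the same way as the gate's (away from the gap), its y axis runs along the face. It stands square across the gate's x axis, 205 to 235 mm beyond the middle of the gap.
- case: Loose blue plastic geometry set case, flat box 150 long (its x), 84 wide (its y), 22 high, about 0.2 kg, slides on the table. Origin at the centre of its underside; x points to its leading end. Starts before the gap (centre at gate x -200 to -165, y within 30 mm, turned up to 0.35 rad from gate x). 3 mm to spare on each side in the gap.
- case_front (a point): Centre of the leading end face of the blue case, 11 mm above the table.
- egg_cup: Bystander: white ceramic egg cup holding crayons, 50 mm across, 98 tall with the crayons. Origin at the centre of its underside.
- glue_pot: Bystander: round glue pot with a red cap, 50 mm across, 70 tall. Origin at the centre of its underside.
- sharpener: Bystander: small green pencil sharpener, 34 x 22 x 16 tall. Origin at the centre of its underside.

How it is judged:
By the outcome, as a careful person would: the job done as asked, in the order asked, and still so for the second after the job is handed in, with the robot touching nothing.
It also fails if it takes over 72 s, if anything falls off the work surface, if the arm or the gripper's body presses on something with over 40 N, if the wrist force passes 120 N, or if a joint passes its speed limit or range.

## Working session

There is one attempt and no reset: what is moved stays moved. The work goes in short steps, Python scripts to look and compute and a shell command to move; the robot and the scene stay as the last step left them, time stands still between calls to the robot, and variables do not carry over. Pictures are saved under pics/ and viewed, and the job is handed in when it is done.

```bash
mkdir -p pics; python3 - <<'E'
from station import *
import cv2
print(get_obs())
for n in("scene","top","wrist"):
    c=read_camera(n); cv2.imwrite(f"pics/{n}0.png",c["color"][:,:,::-1]); print(n,c["fovy"],c["cx"],c["cy"],c["rvec"],c["tvec"])
E
```

```text
{'t': 0.0, 'q': array([ 1.16592837,  0.47782189,  0.0223403 ,  1.55644771, -0.01149398,
        1.10931072, -0.0830686 ]), 'joint_vel': array([-7.55313777e-04, -1.23457100e-03,  1.44315835e-03, -9.42437546e-04,
        2.53958613e-05,  1.93862522e-03, -7.88849316e-04]), 'joint_torque': array([ 3.49924949e-05, -5.96446395e+01,  1.60808545e+00, -2.81197804e+01,
        1.24571190e-02,  9.37980367e-03, -1.18643561e-05]), 'eef_pos': array([ 0.19724958, -0.64505471,  0.30291258]), 'tool_rot': array([-4.93129733e-04,  8.03891368e-01, -5.94775423e-01, -7.88156844e-04]), 'contact_force': array([-0.29928217,  0.60422751,  1.26808331]), 'torque': array([ 0.02157554, -0.04411718, -0.00454748]), 'gripper_width': 1.0021290844239672}
scene 45.62867816676923 311.9183568487762 201.3181010427147 [ 1.93152946  1.33066206 -0.62717148] [-0.22165389 -0.29649553  1.18126882]
top 45.51925515065019 319.1013022704948 208.6157791150772 [ 2.1525081  -2.19035801  0.05747428] [0.025939   0.57938129 0.72806647]
wrist 63.60355311462694 318.9854183180537 199.19623435756841 [-2.34966452  1.73814046  0.2316159 ] [-0.67351666 -0.03357929  0.37821391]
```

View pics/scene0.png

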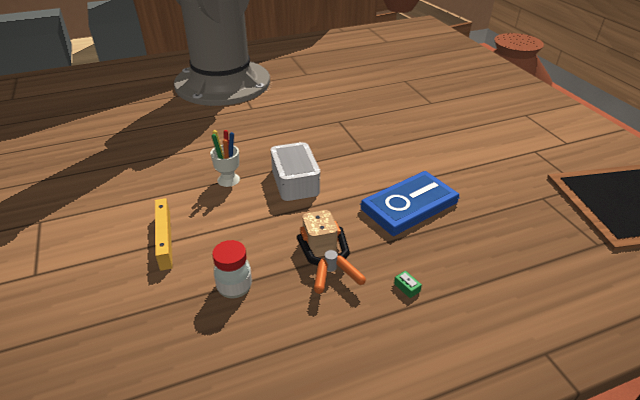

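View pics/top0.png

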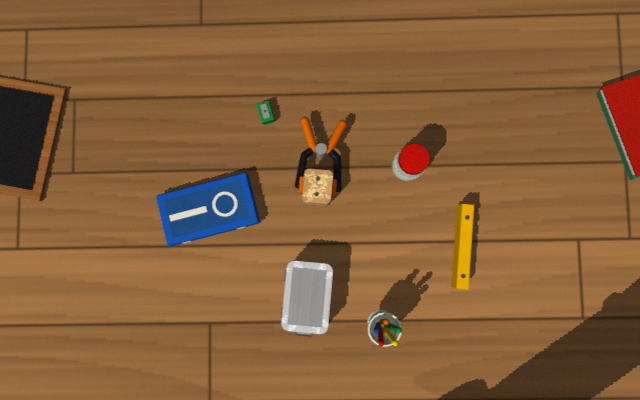

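View pics/wrist0.png

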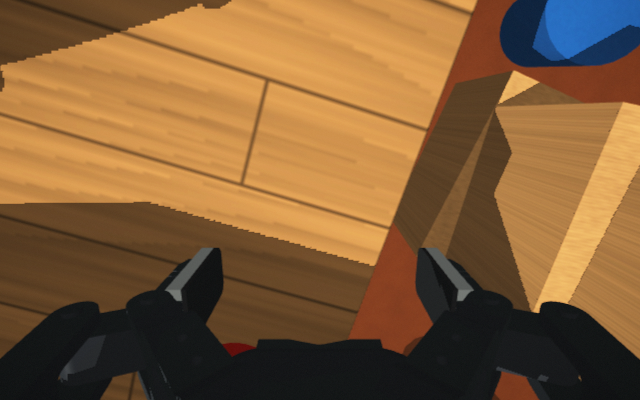

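Top view: the case is at about (208,208) and the gap lies between the block (318,187) and the tin (307,297). The stop is at (463,247), the egg cup at (385,330), the glue pot at (412,160) and the sharpener at (265,112). Next I'll measure these.

```bash
cat > h.py <<'E'
from station import *
import cv2, numpy as np
def cam(n):
    c=read_camera(n); R=cv2.Rodrigues(np.array(c["rvec"],float))[0]; t=np.array(c["tvec"],float).ravel()
    c["R"]=R;c["t"]=t;c["f"]=200/np.tan(np.radians(c["fovy"])/2); c["C"]=-R.T@t
    c["hsv"]=cv2.cvtColor(c["color"],cv2.COLOR_RGB2HSV); return c
def ray(c,uv,z):
    uv=np.atleast_2d(uv).astype(float)
    d=np.c_[(uv[:,0]-c["cx"])/c["f"],(uv[:,1]-c["cy"])/c["f"],np.ones(len(uv))]@c["R"]
    s=(z-c["C"][2])/d[:,2]; return c["C"]+s[:,None]*d
def pts(c,mask):
    v,u=np.nonzero(mask&(c["range_z"]>0)); Z=c["range_z"][v,u]
    P=np.c_[(u-c["cx"])/c["f"]*Z,(v-c["cy"])/c["f"]*Z,Z]
    return (P-c["t"])@c["R"],u,v
def msk(c,lo,hi): return cv2.inRange(c["hsv"],np.array(lo),np.array(hi))>0
def big(m):
    n,l,s,_=cv2.connectedComponentsWithStats(m.astype(np.uint8)); return l==1+np.argmax(s[1:,4])
def rect(P): 
    r=cv2.minAreaRect((P[:,:2]*1000).astype(np.float32)); return r, cv2.boxPoints(r)
E
python3 - <<'E'
from h import *
np.set_printoptions(precision=4,suppress=True)
c=cam("top"); print("C",c["C"])
P,u,v=pts(c,np.ones((400,640),bool)); I=np.full((400,640,3),np.nan); I[v,u]=P
tab=I[240:260,100:140].reshape(-1,3); print("table z",np.nanmedian(tab[:,2]), np.nanmedian(I[230:250,380:440,2]),np.nanmedian(I[20:60,300:400,2]))
def rep(n,m,zlo,zhi):
    m=big(m&(I[...,2]>zlo)&(I[...,2]<zhi)); Q=I[m]; r,b=rect(Q); zm=np.median(Q[:,2])
    cs=max(cv2.findContours(m.astype(np.uint8),0,cv2.CHAIN_APPROX_NONE)[0],key=len).reshape(-1,2)
    W=ray(c,cs,zm); r2,b2=rect(W)
    print(n,len(Q),"z",zm,"rect",np.round(r2[0],1),np.round(r2[1],1),round(r2[2],2),"depthrect",np.round(r[0],1),np.round(r[1],1),round(r[2],2))
box=lambda a,b,x,y:(lambda M:(M.__setitem__((slice(b,y),slice(a,x)),True),M)[1])(np.zeros((400,640),bool))
rep("case",msk(c,(100,80,40),(130,255,255))&box(140,160,280,260),.015,.03)
rep("case+white",box(140,160,275,260),.016,.03)
rep("stop",msk(c,(18,120,80),(35,255,255))&box(430,190,500,300),.024,.04)
rep("tin",box(260,240,350,340),.04,.055)
rep("block",box(290,160,350,220),.039,.055)
rep("glue",box(380,130,440,190),.055,.09)
rep("egg",box(350,290,420,360),.02,.12)
rep("sharp",box(240,90,290,130),.008,.03)
rep("clampblk",box(280,100,360,220),.012,.038)
E
```

```text
C [ 0.5226 -0.001   0.7703]
table z 0.0007587433082378536 0.0008088916974334613 0.0006761687894776222
case 4172 z 0.022448857364178773 rect [582.8 192.7] [ 84.4 150.1] 13.59 depthrect [583.3 193.7] [ 84.6 150.2] 13.49
case+white 4959 z 0.02255986415776105 rect [582.7 192.8] [ 84.6 149.6] 13.59 depthrect [583.2 193.7] [ 84.9 150.2] 13.57
stop 1107 z 0.03258894630044105 rect [ 517.7 -206. ] [ 20.7 129.8] 83.89 depthrect [ 517.7 -207. ] [ 19.2 130.1] 83.66
tin 3285 z 0.04819590184907821 rect [443.3  35.7] [ 70.  110.4] 83.73 depthrect [442.6  36.1] [ 70.7 111.5] 83.69
block 951 z 0.04577269895964648 rect [613.   17.3] [44.  52.4] 83.79 depthrect [613.1  17.4] [43.9 52.1] 84.07
glue 757 z 0.07064821036633853 rect [ 647.8 -125.9] [43.8 46.4] 43.19 depthrect [ 647.9 -127. ] [43.7 43.6] 87.65
egg 961 z 0.06110633813474099 rect [399.7 -77.6] [48.1 50.2] 88.31 depthrect [399.8 -77.8] [48.7 47.7] 79.11
sharp 296 z 0.017085346767781458 rect [738.6  99.9] [35.8 22.2] 15.25 depthrect [739.9 100.5] [34.6 22. ] 15.13
clampblk 1409 z 0.029405107071126035 rect [661.5  12.1] [ 72.7 122. ] 84.1 depthrect [662.3  12.3] [ 72.9 122.6] 84.35
```

```bash
cat >> h.py <<'E'
from scipy.spatial.transform import Rotation as Ro
O=np.array([.5425,.025]); GA=np.radians(-96.2); gx=np.array([np.cos(GA),np.sin(GA)]); gy=np.array([-gx[1],gx[0]])
def g2w(p): return O+p[0]*gx+p[1]*gy
def w2g(P): d=np.atleast_2d(P)[:,:2]-O; return np.c_[d@gx,d@gy]
def togo(g,z,toolx):   # target in gate mm, tool x heading relative to gate x (deg)
    o=get_obs(); q=o["tool_rot"]; R=Ro.from_quat([q[1],q[2],q[3],q[0]]).as_matrix()
    a=GA+np.radians(toolx); X=np.array([np.cos(a),np.sin(a),0]); Z=np.array([0,0,-1.]); T=np.c_[X,np.cross(Z,X),Z]
    w=np.r_[g2w(np.array(g)/1000),z/1000]; d=w-o["eef_pos"]
    print("t %.2f gate mm"%o["t"],np.round(w2g(o["eef_pos"])[0]*1000,1),"z %.1f"%(o["eef_pos"][2]*1000),"F",np.round(o["contact_force"],1),"w %.3f"%o["gripper_width"],"J",np.round(o["q"],2))
    print("turn(tool)",np.round(Ro.from_matrix(R.T@T).as_rotvec(),3),"shift now mm",np.round(R.T@d*1000,1),"shift after turn",np.round(T.T@d*1000,1))
E
python3 -c "
from h import *
togo((-185,125),300,0)"
python3 -m creep '[[[0,0,0.101,0,0,0,0.0854],[0,0,0.101,0,0,0,0.0854],[0,0,0.101,0,0,0,0.0854],[0,0,0.101,0,0,0,0.0854]]]'
python3 -c "
from h import *
togo((-185,125),300,0)"
```

```text
t 0.20 gate mm [ 703.6 -270.8] z 303.3 F [ 0.3  0.3 -0.7] w 0.999 J [ 1.17  0.48  0.02  1.56 -0.01  1.11 -0.08]
turn(tool) [0.    0.001 0.405] shift now mm [-660.8 -713.9    4. ] shift after turn [-888.6 -395.8    3.3]
t: 0.53
eef_pos: [0.1968, -0.6448, 0.3021]
tool_rot: [0.001, -0.663, 0.749, 0.001]
contact_force: [0.7, -0.3, -0.5]
gripper_width: 1.004
t 0.53 gate mm [ 703.2 -271.3] z 302.1 F [ 0.7 -0.3 -0.5] w 1.004 J [ 1.1   0.48  0.11  1.56 -0.06  1.11 -0.46]
turn(tool) [ 0.001  0.003 -0.014] shift now mm [-893.5 -384.1    4.5] shift after turn [-888.2 -396.3    2.1]
```

```bash
python3 -m creep '[[[0,0,0,-0.037,-0.0165,0,0.0854],[0,0,0,-0.037,-0.0165,0,0.0854],[0,0,0,-0.037,-0.0165,0,0.0854],[0,0,0,-0.037,-0.0165,0,0.0854],[0,0,0,-0.037,-0.0165,0,0.0854],[0,0,0,-0.037,-0.0165,0,0.0854],[0,0,0,-0.037,-0.0165,0,0.0854],[0,0,0,-0.037,-0.0165,0,0.0854],[0,0,0,-0.037,-0.0165,0,0.0854],[0,0,0,-0.037,-0.0165,0,0.0854],[0,0,0,-0.037,-0.0165,0,0.0854],[0,0,0,-0.037,-0.0165,0,0.0854],[0,0,0,-0.037,-0.0165,0,0.0854],[0,0,0,-0.037,-0.0165,0,0.0854],[0,0,0,-0.037,-0.0165,0,0.0854],[0,0,0,-0.037,-0.0165,0,0.0854],[0,0,0,-0.037,-0.0165,0,0.0854],[0,0,0,-0.037,-0.0165,0,0.0854],[0,0,0,-0.037,-0.0165,0,0.0854],[0,0,0,-0.037,-0.0165,0,0.0854]]]'
python3 -c "
from h import *
togo((-185,125),200,0)"
```

```text
t: 2.2
eef_pos: [0.6269, 0.0573, 0.2978]
tool_rot: [-0.003, -0.652, 0.758, 0.0]
contact_force: [1.2, -0.5, -0.3]
gripper_width: 1.0
t 2.20 gate mm [-41.3  80.4] z 297.8 F [ 1.2 -0.5 -0.3] w 1.000 J [-0.01  0.42 -0.25  1.66  0.12  1.08 -2.01]
turn(tool) [ 0.004 -0.004 -0.041] shift now mm [-145.8  -39.1   97.1] shift after turn [-143.7  -44.6   97.8]
```

```bash
python3 -m creep '[[[0,0,-0.01,-0.029,-0.008,0.01,0.0854],[0,0,-0.01,-0.029,-0.008,0.01,0.0854],[0,0,-0.01,-0.029,-0.009,0.01,0.0854],[0,0,-0.01,-0.029,-0.009,0.02,0.0854],[0,0,0,-0.029,-0.009,0.02,0.0854],[0,0,0,0,0,0.03,0.0854],[0,0,0,0,0,0.03,0.0854],[0,0,0,0,0,0.03,0.0854]]]'
python3 - <<'E'
from h import *
togo((-185,125),75,0)
for n in("scene","wrist"):
    c=cam(n); cv2.imwrite(f"pics/{n}1.png",c["color"][:,:,::-1])
E
```

```text
t: 2.87
eef_pos: [0.6967, 0.2199, 0.1383]
tool_rot: [0.008, -0.673, 0.74, -0.0]
contact_force: [0.9, 1.2, 0.4]
gripper_width: 1.0
t 2.87 gate mm [-210.4  132.2] z 138.3 F [0.9 1.2 0.4] w 1.000 J [-0.23  0.74 -0.25  1.52  0.21  0.89 -2.21]
turn(tool) [-0.01   0.011  0.014] shift now mm [26.   8.2 62.9] shift after turn [25.4  7.2 63.3]
```

View pics/scene1.png

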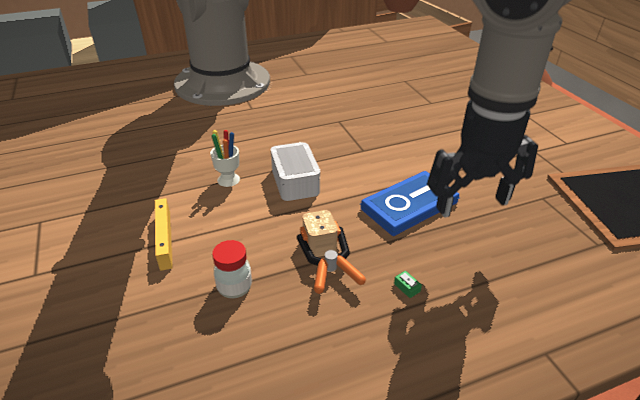

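View pics/wrist1.png

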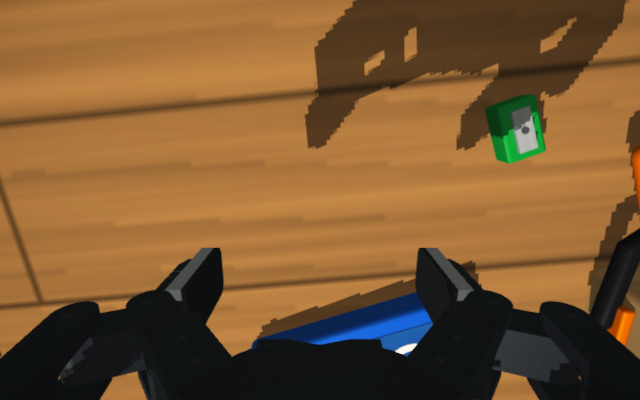

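```bash
python3 -m creep '[[[0,0,0.01,0.013,0.002,0,0.0854],[0,0,0,0.013,0.002,0.015,0.0854],[0,0,0,0,0,0.015,0.0854],[0,0,0,0,0,0.015,0.0854],[0,0,0,0,0,0.005,0.0854],[0,0,0,0,0,0,0.0854]]]'
python3 - <<'E'
from h import *
togo((-185,125),67,0)
for n in("scene","top"):
    c=cam(n); cv2.imwrite(f"pics/{n}2.png",c["color"][:,:,::-1])
    if n=="scene":
        P,u,v=pts(c,c["hsv"][...,2]<70)
        s=(np.abs(w2g(P)[:,0]+.185)<.09)&(np.abs(w2g(P)[:,1]-.13)<.05)&(P[:,2]<.2)&(P[:,2]>.004); print(np.percentile(P[s,2],[0,1,2,5,10]))
E
```

```text
t: 3.47
eef_pos: [0.6905, 0.1876, 0.0888]
tool_rot: [0.006, -0.666, 0.745, -0.001]
contact_force: [-0.7, 0.1, -0.4]
gripper_width: 1.004
t 3.47 gate mm [-177.7  129.6] z 88.8 F [-0.7  0.1 -0.4] w 1.004 J [-0.2   0.78 -0.23  1.58  0.22  0.8  -2.2 ]
turn(tool) [-0.009  0.007 -0.004] shift now mm [-7.2  4.8 21.8] shift after turn [-7.3  4.6 21.8]
[0.01549886 0.03948746 0.04486131 0.05866197 0.07869992]
```

View pics/scene2.png

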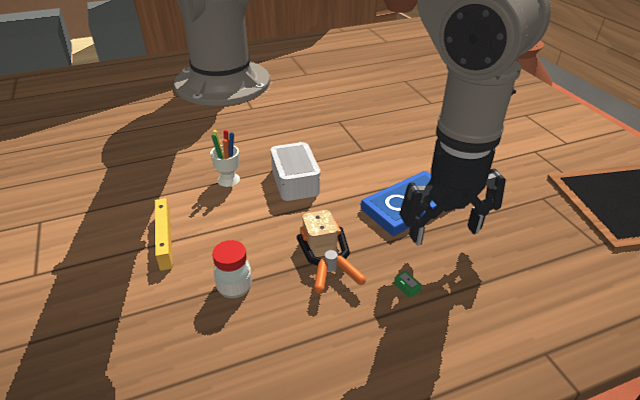

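The scene view shows both fingertips beside the case, clear of it and about 25–30 mm above the table, which fits the tips being 60 mm ahead when open. I'll lower them.

```bash
python3 -m creep '[[[0,0,0,-0.007,0,0.01,0.0854],[0,0,0,0,0,0.008,0.0854],[0,0,0,0,0,0.003,0.0854],[0,0,0,0,0,0,0.0854]]]'
python3 - <<'E'
from h import *
togo((-185,52),67,0)
E
```

```text
t: 3.9
eef_pos: [0.6932, 0.1986, 0.0692]
tool_rot: [0.008, -0.667, 0.745, -0.002]
contact_force: [-1.6, -0.0, 0.9]
gripper_width: 0.999
t 3.90 gate mm [-188.8  131.1] z 69.2 F [-1.6 -0.   0.9] w 0.999 J [-0.22  0.81 -0.23  1.57  0.23  0.77 -2.22]
turn(tool) [-0.013  0.01  -0.001] shift now mm [ 4.  79.1  1.1] shift after turn [ 3.8 79.1  2.2]
```

```bash
python3 -m creep '[[[-0.006,0.005,0,0.002,0.007,0,0.0854],[-0.006,0.005,0,0.002,0.007,0,0.0854],[0,0,0,0,0.007,0,0.0854],[0,0,0,0,0.007,0,0.0854],[0,0,0,0,0.007,0,0.0854],[0,0,0,0,0.007,0,0.0854],[0,0,0,0,0.007,0,0.0854],[0,0,0,0,0.007,0,0.0854]]]'
cat > look.py <<'E'
from h import *
import sys
c=cam("top"); 
if len(sys.argv)>1: cv2.imwrite(f"pics/{sys.argv[1]}.png",c["color"][:,:,::-1])
P,u,v=pts(c,msk(c,(100,80,40),(130,255,255))); s=(P[:,2]>.016)&(P[:,2]<.028)&(np.abs(P[:,0]-.55)<.2)&(np.abs(P[:,1])<.33)
m=np.zeros((400,640),bool); m[v[s],u[s]]=1; m=big(m)
cs=max(cv2.findContours(m.astype(np.uint8),0,cv2.CHAIN_APPROX_NONE)[0],key=len).reshape(-1,2)
W=w2g(ray(c,cs,.0225))*1000; r=cv2.minAreaRect(W.astype(np.float32)); print("case gate",np.round(r[0],1),np.round(r[1],1),"ang %.2f"%r[2])
b=cv2.boxPoints(r); print(np.round(b,1).tolist())
E
python3 look.py top3; python3 - <<'E'
from h import *
togo((-185,52),67,0)
c=cam("scene"); cv2.imwrite("pics/scene3.png",c["color"][:,:,::-1])
E
```

```text
t: 4.57
eef_pos: [0.6328, 0.2004, 0.0698]
tool_rot: [0.001, -0.667, 0.745, -0.001]
contact_force: [1.7, -1.6, 0.0]
gripper_width: 0.999
case gate [-153.4   13.5] [105.   83.7] ang 13.18
[[-214.10000610351562, 42.29999923706055], [-195.0, -39.20000076293945], [-92.80000305175781, -15.300000190734863], [-111.9000015258789, 66.19999694824219]]
t 4.62 gate mm [-184.4   69.2] z 69.6 F [-0.6 -0.9  0.4] w 0.999 J [-0.24  0.74 -0.22  1.72  0.23  0.71 -2.27]
turn(tool) [-0.001 -0.001 -0.001] shift now mm [-0.6 17.2  2.6] shift after turn [-0.6 17.2  2.6]
```

View pics/top3.png

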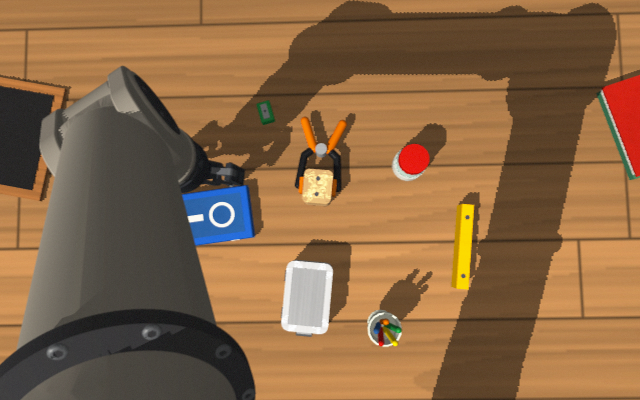

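View pics/scene3.png

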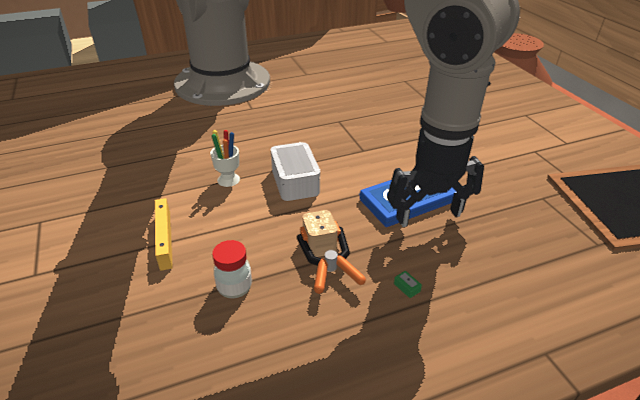

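The case has turned from 19.8° to 13.2° and the fingers are on its long side. I'll keep going.

```bash
python3 -m creep '[[[0,0,0,0,0.005,0.001,0.0854],[0,0,0,0,0.005,0,0.0854],[0,0,0,0,0.004,0,0.0854],[0,0,0,0,0,0,0.0854]]]'
python3 look.py top4; python3 -c "
from h import *
togo((-185,50),67,0)"
```

```text
t: 5.0
eef_pos: [0.6183, 0.2021, 0.0693]
tool_rot: [0.001, -0.667, 0.745, -0.002]
contact_force: [0.1, -0.1, -0.3]
gripper_width: 0.998
case gate [-159.3    0.7] [110.9  83.4] ang 7.73
[[-219.89999389648438, 34.5], [-208.6999969482422, -48.099998474121094], [-98.69999694824219, -33.20000076293945], [-110.0, 49.5]]
t 5.05 gate mm [-184.3   56.4] z 69.2 F [-0.5 -0.3 -0.3] w 0.999 J [-0.25  0.73 -0.22  1.75  0.24  0.69 -2.29]
turn(tool) [-0.004 -0.    -0.001] shift now mm [-0.7  6.4  2.2] shift after turn [-0.7  6.4  2.2]
```

```bash
python3 -m creep '[[[0,0,0,0,0.004,0.001,0.0854],[0,0,0,0,0.002,0,0.0854],[0,0,0,0,0,0,0.0854]]]'
python3 look.py; python3 -c "
from h import *
togo((-185,80),140,0)"
```

```text
t: 5.3
eef_pos: [0.6132, 0.2026, 0.0685]
tool_rot: [0.002, -0.667, 0.745, -0.002]
contact_force: [1.8, -0.7, 1.2]
gripper_width: 0.999
case gate [-161.9   -2.9] [113.7  82.1] ang 5.27
[[-222.3000030517578, 32.79999923706055], [-214.6999969482422, -49.0], [-101.5, -38.5], [-109.0, 43.20000076293945]]
t 5.35 gate mm [-184.2   51.1] z 68.5 F [1.1 0.  0.2] w 1.001 J [-0.26  0.72 -0.22  1.76  0.24  0.68 -2.29]
turn(tool) [-0.006  0.    -0.002] shift now mm [ -0.9 -29.3 -71.3] shift after turn [ -0.8 -28.9 -71.5]
```

```bash
python3 -m creep '[[[0,0,0,0,-0.008,0,0.0854],[0,0,0,0,-0.008,0,0.0854],[0,0,0,0,0,-0.02,0.0854],[0,0,0,0,0,-0.03,0.0854],[0,0,0,0,0.01,-0.025,0.0854],[0,0,0,0,0.03,0,0.0854],[0,0,0,0,0.03,0,0.0854],[0,0,0,0,0.03,0,0.0854],[0,0,0,0,0.03,0,0.0854],[0,0,0,0,0.02,0,0.0854],[0,0,0,0,0,0,0.0854]]]'
python3 look.py top5; python3 -c "
from h import *
togo((-185,-95),67,0)"
```

```text
t: 6.27
eef_pos: [0.4814, 0.218, 0.145]
tool_rot: [0.002, -0.665, 0.747, -0.0]
contact_force: [-0.3, -0.6, -0.4]
gripper_width: 1.001
case gate [-179.9   -5.1] [149.5  83.1] ang 6.09
[[-258.70001220703125, 28.299999237060547], [-249.89999389648438, -54.400001525878906], [-101.19999694824219, -38.5], [-110.0, 44.20000076293945]]
t 6.32 gate mm [-185.4  -79.5] z 145.3 F [-0.  -1.  -0.9] w 0.999 J [-0.32  0.47 -0.27  2.02  0.2   0.68 -2.41]
turn(tool) [-0.005  0.003 -0.009] shift now mm [ 0.8 15.8 78.2] shift after turn [ 0.4 15.5 78.3]
```

View pics/top5.png

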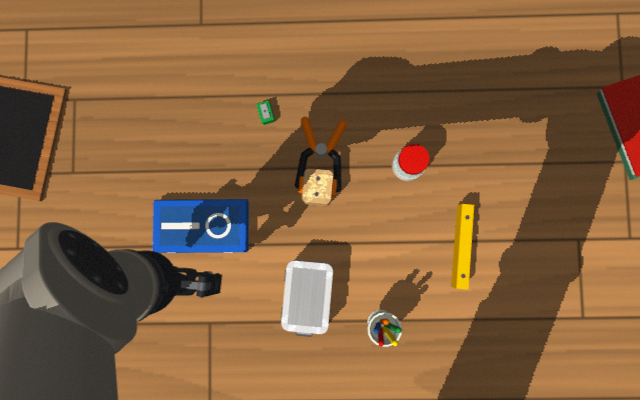

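The whole case is visible: centre at gate (-180,-5), angle 6.1°. I'll lower the fingers on its other side and square it with a flush push back to y=0.

```bash
python3 -m creep '[[[0,0,-0.009,0.004,0.005,0.02,0.0854],[0,0,0,0,0.003,0.025,0.0854],[0,0,0,0,0,0.02,0.0854],[0,0,0,0,0,0.006,0.0854],[0,0,0,0,0,0.002,0.0854],[0,0,0,0,0,0,0.0854]]]'
python3 look.py; python3 -c "
from h import *
togo((-183,-58),67,0)"
```

```text
t: 6.82
eef_pos: [0.4853, 0.2162, 0.0718]
tool_rot: [0.007, -0.666, 0.746, -0.002]
contact_force: [0.0, -0.1, 0.9]
gripper_width: 0.998
case gate [-179.9   -4.5] [149.8  82.1] ang 5.27
[[-258.29998779296875, 29.5], [-250.6999969482422, -52.29999923706055], [-101.5, -38.5], [-109.0, 43.20000076293945]]
t 6.87 gate mm [-184.1  -77.2] z 72.2 F [ 0.  -0.3  0.2] w 0.998 J [-0.36  0.59 -0.23  2.05  0.26  0.52 -2.46]
turn(tool) [-0.014  0.008 -0.005] shift now mm [  1.  -19.2   5.5] shift after turn [  1.1 -19.2   5.2]
```

```bash
python3 -m creep '[[[-0.007,0.004,0,0,0,0.005,0.0854],[-0.007,0.004,0,0,-0.006,0.001,0.0854],[0,0,0,0,-0.006,0,0.0854],[0,0,0,0,-0.006,0,0.0854],[0,0,0,0,-0.002,0,0.0854],[0,0,0,0,0,0,0.0854]]]'
python3 look.py; python3 -c "
from h import *
togo((-183,-51),67,0)"
```

```text
t: 7.37
eef_pos: [0.5105, 0.2149, 0.0691]
tool_rot: [0.002, -0.666, 0.746, -0.0]
contact_force: [-0.9, 0.2, 0.1]
gripper_width: 1.001
case gate [-176.9    2. ] [150.4  83.3] ang 0.01
[[-252.1999969482422, 43.70000076293945], [-252.10000610351562, -39.599998474121094], [-101.69999694824219, -39.599998474121094], [-101.69999694824219, 43.70000076293945]]
t 7.42 gate mm [-185.3  -52.5] z 69.1 F [ 0.5  0.2 -0.9] w 1.000 J [-0.33  0.62 -0.23  1.99  0.26  0.56 -2.42]
turn(tool) [-0.003  0.003 -0.005] shift now mm [ 2.3 -1.5  2.1] shift after turn [ 2.3 -1.5  2.1]
```

Now it is square (0.0°) at y=+2 mm. Next I'll go behind it and turn the jaws across the gap with a narrower opening.

```bash
python3 -m creep '[[[0,0,0,0,0.01,0,0.0854],[0,0,0,0,0.01,0,0.0854],[0,0,0,0,0.005,-0.02,0.0854],[0,0,0,0,0,-0.03,0.06],[0,0,0,0,0,-0.025,0.04],[0,0,0,-0.03,0,-0.01,0.04],[0,0,0,-0.03,0,0,0.04],[0,0,0,-0.03,0,0,0.04],[0,0,0,-0.03,-0.02,0,0.04],[0,0,0,0,-0.025,0,0.04],[0,0,0,0,-0.025,0,0.04],[0,0,0,0,-0.01,0,0.04],[0,0,0,0,0,0,0.04]]]'
python3 -m creep '[[[0,0,-0.12,0,0,0,0.04],[0,0,-0.12,0,0,0,0.04],[0,0,-0.12,0,0,0,0.04],[0,0,-0.12,0,0,0,0.04],[0,0,-0.12,0,0,0,0.04],[0,0,-0.12,0,0,0,0.04],[0,0,-0.12,0,0,0,0.04],[0,0,-0.12,0,0,0,0.04],[0,0,-0.12,0,0,0,0.04],[0,0,-0.12,0,0,0,0.04],[0,0,-0.12,0,0,0,0.04],[0,0,-0.12,0,0,0,0.04],[0,0,-0.12,0,0,0,0.04]]]'
python3 look.py top6; python3 - <<'E'
from h import *
togo((-290,0),80,90)
for n in("scene","wrist"):
    c=cam(n); cv2.imwrite(f"pics/{n}6.png",c["color"][:,:,::-1])
E
```

```text
t: 8.5
eef_pos: [0.5622, 0.334, 0.1567]
tool_rot: [-0.002, -0.669, 0.743, 0.001]
contact_force: [-0.2, 0.3, -0.0]
gripper_width: 0.467
t: 9.58
eef_pos: [0.5356, 0.3309, 0.1535]
tool_rot: [0.009, 1.0, -0.027, -0.009]
contact_force: [-0.6, -0.0, -0.7]
gripper_width: 0.472
case gate [-177.1    2. ] [ 83.5 150.2] ang 89.93
[[-252.1999969482422, -39.70000076293945], [-102.0, -39.900001525878906], [-101.9000015258789, 43.70000076293945], [-252.10000610351562, 43.79999923706055]]
t 9.63 gate mm [-303.2  -40.2] z 153.2 F [-0.5  0.6  0.3] w 0.472 J [-0.18  0.67 -0.66  1.74  0.5   0.93 -1.1 ]
turn(tool) [0.019 0.018 0.062] shift now mm [40.6 14.3 72.8] shift after turn [40.2 13.2 73.2]
```

View pics/scene6.png

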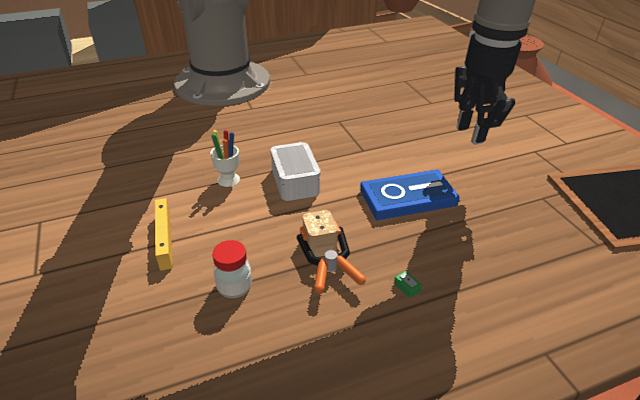

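View pics/wrist6.png

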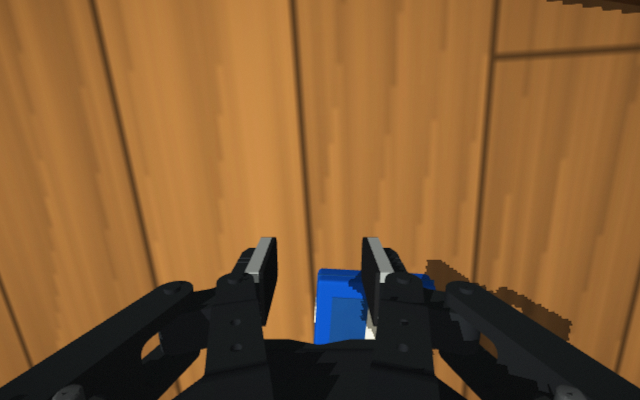

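View pics/top6.png

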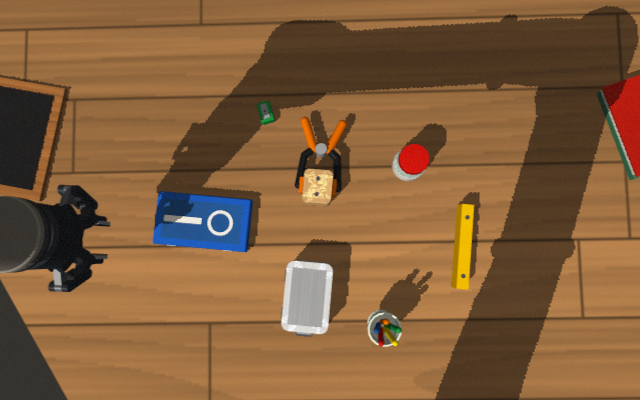

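The wrist view shows the knuckles bulging outside the pads. Before taking the hand through the gap, I need to know how low they hang.

```bash
python3 - <<'E'
from h import *
o=get_obs(); q=o["tool_rot"]; R=Ro.from_quat([q[1],q[2],q[3],q[0]]).as_matrix()
A=[]
for n in("scene","top"):
    c=cam(n); P,u,v=pts(c,c["range_z"]>0); L=(P-o["eef_pos"])@R*1000
    s=(np.abs(L[:,0])<110)&(np.abs(L[:,1])<60)&(L[:,2]>-40)&(L[:,2]<90); A.append(L[s])
A=np.vstack(A)
for z in range(-40,85,5):
    B=A[(A[:,2]>=z)&(A[:,2]<z+5)]
    if len(B)>3: print(z,len(B),"x",np.round(np.percentile(B[:,0],[1,50,99]),0),"y",np.round(np.percentile(B[:,1],[1,99]),0))
E
```

```text
-40 295 x [-48.  27.  51.] y [-6. 15.]
-35 676 x [-63.  18.  66.] y [-12.  21.]
-30 521 x [-64.  21.  69.] y [-12.  22.]
-25 347 x [-62.  18.  69.] y [-9. 21.]
-20 294 x [-62.  20.  67.] y [-8. 21.]
-15 256 x [-60.  17.  66.] y [-8. 19.]
-10 290 x [-59.   7.  64.] y [-11.  20.]
-5 299 x [-57.   8.  62.] y [-11.  19.]
0 290 x [-56.  23.  60.] y [-11.  19.]
5 193 x [-53.  29.  59.] y [-11.  19.]
10 281 x [-50.  29.  57.] y [-10.  15.]
15 393 x [-49.  23.  55.] y [-10.  15.]
20 217 x [-48. -20.  54.] y [-11.  15.]
25 111 x [-41. -20.  49.] y [-9. 15.]
30 74 x [-29. -20.  36.] y [-8. 14.]
35 89 x [-31.  21.  36.] y [-8. 14.]
40 108 x [-31.  22.  36.] y [-9. 13.]
45 107 x [-31.  23.  36.] y [-8. 13.]
50 102 x [-31. -18.  36.] y [-9. 14.]
55 101 x [-31. -16.  36.] y [-8. 13.]
60 94 x [-30.  22.  35.] y [-8. 14.]
65 59 x [-24. -18.  30.] y [-9. 13.]
70 14 x [-21. -18.  28.] y [-9.  8.]
```

Below 30 mm ahead of the TCP the fingers span only about ±34 mm. With TCP z ≈ 82 the knuckles stay above 50 mm, which clears the tin (47) and the block (45). I'll use opening 0.03 and tips at about 10 mm.

```bash
python3 -m creep '[[[0.01,0.01,0.03,0.02,0,0,0.03],[0.01,0.008,0.03,0.02,0,0.01,0.03],[0,0,0,0.002,0,0.03,0.03],[0,0,0,0,0,0.025,0.03],[0,0,0,0,0,0.005,0.03],[0,0,0,0,0,0,0.03]]]'
python3 - <<'E'
from h import *
togo((-266,2),82,90)
c=cam("scene"); cv2.imwrite("pics/scene7.png",c["color"][:,:,::-1])
E
```

```text
t: 10.33
eef_pos: [0.5835, 0.3276, 0.0806]
tool_rot: [-0.002, 0.997, -0.071, 0.005]
contact_force: [1.0, -0.0, -0.0]
gripper_width: 0.354
t 10.33 gate mm [-305.2    8. ] z 80.6 F [ 1. -0. -0.] w 0.354 J [-0.21  0.8  -0.57  1.68  0.56  0.82 -1.18]
turn(tool) [-0.004 -0.009 -0.035] shift now mm [-4.7 39.4 -1.6] shift after turn [-6.  39.2 -1.4]
```

View pics/scene7.png

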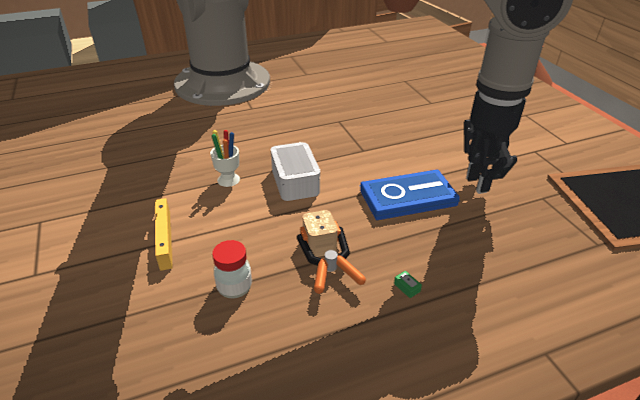

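```bash
python3 -m creep '[[[0,-0.005,-0.025,-0.006,0.005,-0.001,0.03],[0,0,0,0,0.01,0,0.03],[0,0,0,0,0.01,0,0.03],[0,0,0,0,0.004,0,0.03],[0,0,0,0,0,0,0.03]]]'
python3 look.py; python3 -c "
from h import *
togo((-200,0),82,90)"
```

```text
t: 10.8
eef_pos: [0.5738, 0.2978, 0.0862]
tool_rot: [-0.003, 0.998, -0.058, 0.004]
contact_force: [-0.1, -0.5, -0.2]
gripper_width: 0.349
case gate [-176.8    2. ] [150.7  83.3] ang 0.02
[[-252.1999969482422, 43.70000076293945], [-252.1999969482422, -39.70000076293945], [-101.5, -39.599998474121094], [-101.5, 43.70000076293945]]
t 10.85 gate mm [-274.9    1.8] z 86.3 F [ 0.2  0.3 -0.3] w 0.351 J [-0.16  0.76 -0.59  1.74  0.56  0.8  -1.14]
turn(tool) [-0.007 -0.008 -0.008] shift now mm [-1.3 74.9  3.7] shift after turn [-1.8 74.9  4.3]
```

```bash
python3 -m creep '[[[-0.007,-0.008,-0.008,0,0.006,0.004,0.03],[0,0,0,0,0.006,0,0.03],[0,0,0,-0.0005,0.007,0,0.03],[0,0,0,-0.0005,0.007,0,0.03],[0,0,0,-0.0005,0.007,0,0.03],[0,0,0,-0.0005,0.007,0,0.03],[0,0,0,-0.0005,0.007,0,0.03]]]'
python3 look.py; python3 -c "
from h import *
togo((-180,0),82,90)"
```

```text
t: 11.43
eef_pos: [0.5665, 0.2519, 0.0836]
tool_rot: [-0.003, 0.999, -0.052, 0.001]
contact_force: [1.6, 2.0, -0.7]
gripper_width: 0.351
case gate [-142.3   -0. ] [150.7  83.3] ang 0.28
[[-217.89999389648438, 41.29999923706055], [-217.5, -42.0], [-66.80000305175781, -41.29999923706055], [-67.19999694824219, 42.0]]
t 11.48 gate mm [-226.1   -0.4] z 83.3 F [-1.2  0.2  1.8] w 0.349 J [-0.08  0.74 -0.59  1.81  0.57  0.77 -1.08]
turn(tool) [-0.005 -0.001  0.002] shift now mm [ 0.3 46.1  1.1] shift after turn [ 0.4 46.1  1.3]
```

The case is centred (y 0.0, 0.3°). I'll re-check the gap line from the tin and block, with a picture, before entering.

```bash
cat > gate.py <<'E'
from h import *
c=cam("top"); P,u,v=pts(c,c["range_z"]>0); G=w2g(P)*1000
for n,zlo,zhi,s in(("tin",.043,.053,(G[:,1]<-30)&(G[:,1]>-170)&(abs(G[:,0])<60)),("block",.041,.05,(G[:,1]>30)&(G[:,1]<110)&(abs(G[:,0])<40))):
    k=s&(P[:,2]>zlo)&(P[:,2]<zhi); m=np.zeros((400,640),np.uint8); m[v[k],u[k]]=1; m=big(m)
    cs=max(cv2.findContours(m.astype(np.uint8),0,cv2.CHAIN_APPROX_NONE)[0],key=len).reshape(-1,2)
    W=w2g(ray(c,cs,{"tin":.0478,"block":.0458}[n]))*1000
    e=W[(abs(W[:,0])<(20 if n=="tin" else 12))&(abs(W[:,1])<60)]; l=np.polyfit(e[:,0],e[:,1],1)
    print(n,"face y %.1f slope deg %.2f"%(l[1],np.degrees(np.arctan(l[0]))),"x range",np.round([W[:,0].min(),W[:,0].max()],1))
E
python3 gate.py; python3 look.py top8
```

```text
tin face y -45.4 slope deg -0.29 x range [-34.9  35.1]
block face y 45.4 slope deg -0.01 x range [-22.  22.]
case gate [-1.404e+02 -1.000e-01] [151.1  83.3] ang 0.13
[[-216.10000610351562, 41.400001525878906], [-215.89999389648438, -41.900001525878906], [-64.80000305175781, -41.599998474121094], [-65.0, 41.79999923706055]]
```

View pics/top8.png

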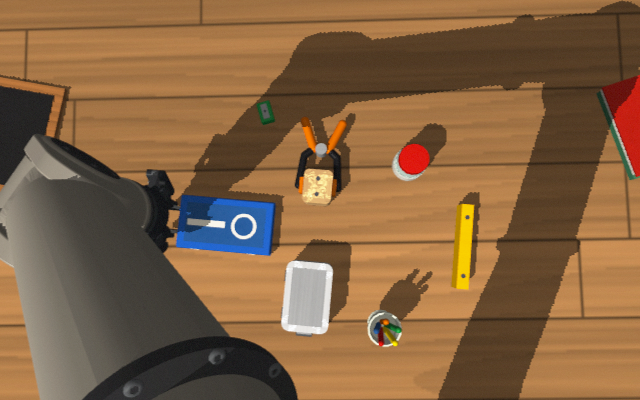

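The gap is centred at y=0 and the case is in line with it, so I'll push on.

```bash
python3 -m creep '[[[-0.003,0,0,0,0.007,0.001,0.03],[0,0,0,0,0.007,0,0.03],[0,0,0,0,0.007,0,0.03],[0,0,0,0,0.007,0,0.03],[0,0,0,0,0.007,0,0.03],[0,0,0,0,0.007,0,0.03]]]'
python3 look.py; python3 -c "
from h import *
togo((-110,0),82,90)"
```

```text
t: 12.08
eef_pos: [0.5619, 0.2101, 0.0831]
tool_rot: [-0.004, 0.999, -0.051, 0.002]
contact_force: [-0.2, 2.5, 0.7]
gripper_width: 0.348
case gate [-100.9    0.3] [150.1  83.3] ang 0.38
[[-176.3000030517578, 41.5], [-175.6999969482422, -41.79999923706055], [-25.600000381469727, -40.79999923706055], [-26.100000381469727, 42.5]]
t 12.13 gate mm [-184.    -0.4] z 82.8 F [-1.1  2.   1.6] w 0.352 J [-0.02  0.72 -0.59  1.86  0.57  0.74 -1.03]
turn(tool) [-0.005 -0.002  0.005] shift now mm [ 0.  74.   0.4] shift after turn [ 0.4 74.   0.8]
```

```bash
python3 -m creep '[[[-0.004,0,0.005,0,0.007,0,0.03],[0,0,0.002,0,0.007,0,0.03],[0,0,0,0,0.007,0,0.03],[0,0,0,0,0.007,0,0.03],[0,0,0,0,0.007,0,0.03],[0,0,0,0,0.007,0,0.03],[0,0,0,0,0.007,0,0.03],[0,0,0,0,0.007,0,0.03]]]'
python3 look.py; python3 -c "
from h import *
togo((-40,0),82,90)"
```

```text
t: 12.8
eef_pos: [0.5552, 0.1473, 0.0829]
tool_rot: [-0.001, 0.998, -0.055, 0.001]
contact_force: [-0.6, 2.0, 0.5]
gripper_width: 0.348
case gate [-37.4  -0.4] [ 83.3 148.5] ang 89.86
[[-111.80000305175781, -41.900001525878906], [36.70000076293945, -42.29999923706055], [36.900001525878906, 41.0], [-111.5999984741211, 41.400001525878906]]
t 12.85 gate mm [-120.8   -0.4] z 82.6 F [-0.1  2.   1.5] w 0.351 J [ 0.08  0.69 -0.59  1.92  0.58  0.71 -0.97]
turn(tool) [ 0.    -0.002 -0.004] shift now mm [ 0.8 80.8  0.6] shift after turn [ 0.4 80.8  0.6]
```

```bash
python3 -m creep '[[[0,0,-0.004,0.0004,0.007,0,0.03],[0,0,0,0,0.007,0,0.03],[0,0,0,0,0.007,0,0.03],[0,0,0,0,0.007,0,0.03],[0,0,0,0,0.007,0,0.03],[0,0,0,0,0.007,0,0.03],[0,0,0,0,0.007,0,0.03]]]'
python3 look.py top9; python3 -c "
from h import *
togo((-10,0),82,90)"
```

```text
t: 13.43
eef_pos: [0.5496, 0.0929, 0.0828]
tool_rot: [-0.001, 0.999, -0.053, 0.001]
contact_force: [1.1, 2.6, 1.1]
gripper_width: 0.351
case gate [24.2  0.1] [134.1  83.5] ang 0.05
[[-42.900001525878906, 41.79999923706055], [-42.79999923706055, -41.70000076293945], [91.30000305175781, -41.599998474121094], [91.19999694824219, 41.900001525878906]]
t 13.48 gate mm [-66.1  -0.2] z 82.5 F [-0.2  1.7  2.2] w 0.352 J [ 0.18  0.67 -0.59  1.96  0.58  0.69 -0.88]
turn(tool) [ 0.001 -0.002 -0.   ] shift now mm [ 0.2 56.1  0.5] shift after turn [ 0.2 56.1  0.5]
```

View pics/top9.png

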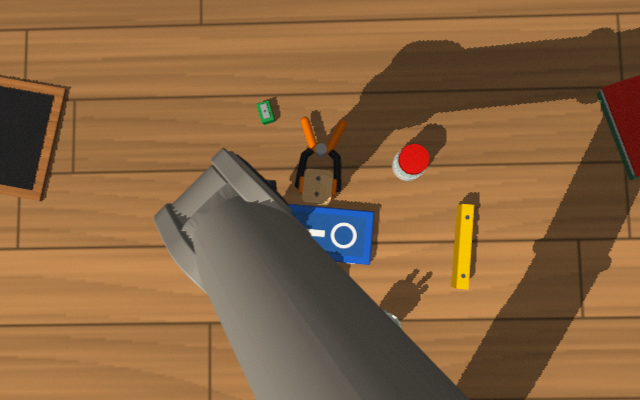

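```bash
python3 -m creep '[[[0,0,0,0,0.007,0,0.03],[0,0,0,0,0.007,0,0.03],[0,0,0,0,0.007,0,0.03],[0,0,0,0,0.007,0,0.03],[0,0,0,0,0.003,0,0.03]]]'
python3 look.py; python3 - <<'E'
from h import *
togo((-10,0),82,90)
c=cam("scene"); cv2.imwrite("pics/scene10.png",c["color"][:,:,::-1])
E
```

```text
t: 13.9
eef_pos: [0.5457, 0.0572, 0.0826]
tool_rot: [0.0, 0.999, -0.054, 0.001]
contact_force: [0.5, 2.6, 0.4]
gripper_width: 0.352
case gate [71.5  0. ] [111.5  83.3] ang 0.03
[[15.699999809265137, 41.70000076293945], [15.699999809265137, -41.599998474121094], [127.19999694824219, -41.599998474121094], [127.19999694824219, 41.70000076293945]]
t 13.95 gate mm [-31.7  -0.3] z 82.5 F [ 1.  -1.   0.7] w 0.352 J [ 0.24  0.66 -0.59  1.98  0.58  0.68 -0.83]
turn(tool) [ 0.001 -0.002 -0.001] shift now mm [ 0.3 21.7  0.5] shift after turn [ 0.3 21.7  0.5]
```

View pics/scene10.png

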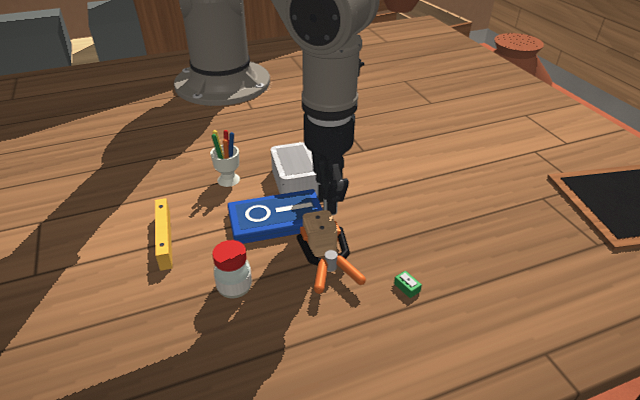

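The case is running straight and the gripper stays above the block and tin.

```bash
python3 -m creep '[[[0,0,0,0,0.007,0,0.03],[0,0,0,0,0.007,0,0.03],[0,0,0,0,0.007,0,0.03],[0,0,0,0,0.007,0,0.03],[0,0,0,0,0.007,0,0.03],[0,0,0,0,0.007,0,0.03],[0,0,0,0,0.007,0,0.03],[0,0,0,0,0.007,0,0.03]]]'
python3 look.py; python3 -c "
from h import *
togo((62,0),82,90)"
```

```text
t: 14.67
eef_pos: [0.5389, -0.0014, 0.0826]
tool_rot: [-0.001, 0.999, -0.053, 0.001]
contact_force: [0.5, 2.8, 0.6]
gripper_width: 0.353
case gate [156.6  11. ] [58.3 61.9] ang 0.16
[[127.4000015258789, 41.79999923706055], [127.5999984741211, -20.0], [185.89999389648438, -19.899999618530273], [185.6999969482422, 42.0]]
t 14.72 gate mm [28.8 -0.7] z 82.3 F [-0.4  1.9  1.7] w 0.353 J [ 0.35  0.65 -0.59  2.    0.58  0.66 -0.72]
turn(tool) [ 0.    -0.001  0.001] shift now mm [ 0.7 33.2  0.4] shift after turn [ 0.7 33.2  0.3]
```

```bash
python3 -m creep '[[[0,0,0,0.0005,0.007,0,0.03],[0,0,0,0,0.007,0,0.03],[0,0,0,0,0.006,0,0.03],[0,0,0,0,0.005,0,0.03],[0,0,0,0,0.003,0,0.03]]]'
python3 look.py; python3 -c "
from h import *
togo((66,0),82,90)"
```

```text
t: 15.13
eef_pos: [0.5359, -0.0341, 0.0824]
tool_rot: [0.0, 0.999, -0.054, 0.001]
contact_force: [1.1, 2.4, 0.6]
gripper_width: 0.355
case gate [212.9  29.4] [21.4 45. ] ang 35.59
[[191.10000610351562, 41.400001525878906], [217.3000030517578, 4.900000095367432], [234.6999969482422, 17.299999237060547], [208.5, 53.900001525878906]]
t 15.18 gate mm [60.2 -0.2] z 82.4 F [0.3 0.4 1.1] w 0.349 J [ 0.41  0.65 -0.59  2.    0.58  0.66 -0.67]
turn(tool) [ 0.001 -0.001  0.   ] shift now mm [0.2 5.8 0.4] shift after turn [0.2 5.8 0.4]
```

```bash
python3 -m creep '[[[0,0,0,0,0.003,0,0.03],[0,0,0,0,0.003,0,0.03]]]'; python3 -m creep '[[[0,0,0,0,0.003,0,0.03],[0,0,0,0,0.002,0,0.03]]]'
python3 - <<'E'
from h import *
togo((66,0),82,90)
c=cam("scene"); cv2.imwrite("pics/scene11.png",cv2.resize(c["color"][130:300,120:420,::-1],None,fx=2.6,fy=2.6))
E
```

```text
t: 15.35
eef_pos: [0.5352, -0.0389, 0.0824]
tool_rot: [-0.001, 0.999, -0.053, 0.001]
contact_force: [0.1, 12.6, -1.0]
gripper_width: 0.356
t: 15.52
eef_pos: [0.535, -0.0392, 0.0825]
tool_rot: [-0.005, 0.999, -0.051, 0.002]
contact_force: [0.9, 4.1, -0.2]
gripper_width: 0.351
t 15.52 gate mm [64.6 -0.5] z 82.5 F [ 0.9  4.1 -0.2] w 0.351 J [ 0.43  0.65 -0.6   2.01  0.58  0.66 -0.65]
turn(tool) [-0.01  -0.003  0.005] shift now mm [0.5 1.4 0.5] shift after turn [0.5 1.4 0.5]
```

View pics/scene11.png

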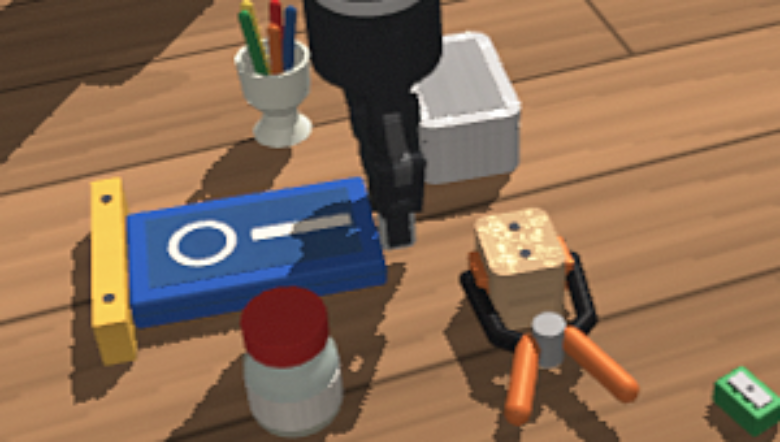

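The push force rose to 12.6 N and the arm stopped, so the case is at the stop. I'll press lightly once more to seat it square, then back off and check.

```bash
python3 -m creep '[[[0.005,0,0.005,0,0.003,0,0.03],[0,0,0,0,0.003,0,0.03],[0,0,0,0,0.003,0,0.03]]]'; python3 -m creep '[[[0,0,0,0,-0.004,0,0.03],[0,0,0,0,-0.008,0,0.03],[0,0,0,0,-0.01,0,0.03],[0,0,0,0,-0.003,-0.02,0.03],[0,0,0,0,0,-0.03,0.03],[0,0,0,0,0,-0.035,0.03],[0,0,0,0,0,-0.035,0.03],[0,0,0,0,-0.04,0,0.03],[0,0,0,0,-0.04,0,0.03],[0,0,0,0,-0.04,0,0.03],[0,0,0,0,-0.04,0,0.03],[0,0,0,0,-0.04,0,0.03],[0,0,0,0,-0.04,0,0.03],[0,0,0,0,-0.04,0,0.03],[0,0,0,0,-0.02,0,0.03],[0,0,0,0,0,0,0.03]]]'
python3 look.py top12; python3 -c "
from h import *
togo((-200,0),200,90)"
```

```text
t: 15.82
eef_pos: [0.5347, -0.0403, 0.0827]
tool_rot: [-0.013, 0.999, -0.051, 0.003]
contact_force: [0.9, 8.6, 0.1]
gripper_width: 0.35
t: 17.15
eef_pos: [0.5682, 0.2904, 0.2117]
tool_rot: [-0.007, 0.998, -0.059, -0.001]
contact_force: [0.4, 0.4, -0.1]
gripper_width: 0.353
case gate [148.4   0.2] [148.3  83.4] ang 0.05
[[74.19999694824219, 41.900001525878906], [74.30000305175781, -41.5], [222.5, -41.400001525878906], [222.5, 42.0]]
t 17.20 gate mm [-265.2   -3.3] z 211.5 F [0.5 0.4 0.6] w 0.349 J [-0.05  0.62 -0.72  1.7   0.46  1.   -1.05]
turn(tool) [-0.012  0.003 -0.01 ] shift now mm [ 3.9 65.3 10.7] shift after turn [ 3.3 65.2 11.5]
```

View pics/top12.png

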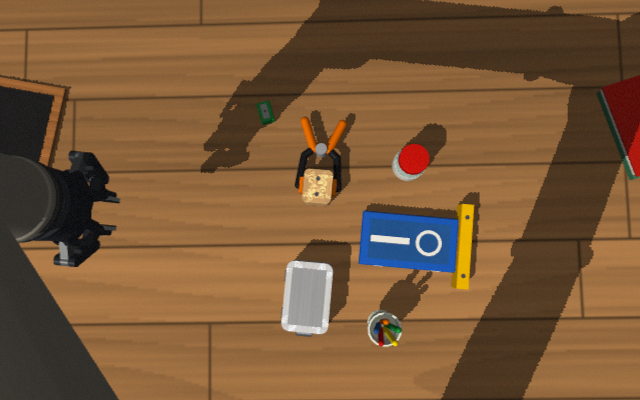

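```bash
python3 -c "
from h import *
c=cam('scene'); cv2.imwrite('pics/scene13.png',cv2.resize(c['color'][130:310,120:430,::-1],None,fx=2.5,fy=2.5))"
```

```text
(no output)
```

View pics/scene13.png

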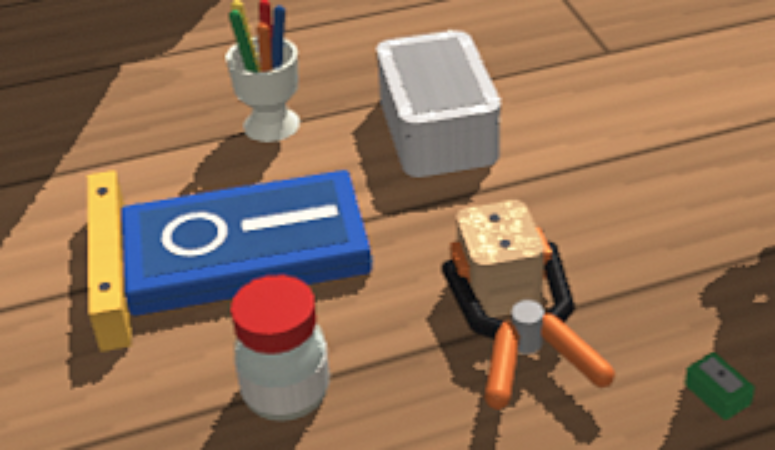

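The scene view shows the case flush along the yellow strip (its front edge at about x 125), wholly past the gap, with the egg cup, pot and sharpener still standing.

```bash
python3 -c "
from station import *
print(hand_in())"
```

```text
the job is handed in; nothing more can be done
None
```

The case is wholly through the gap and its leading end rests against the yellow stop. It took about 17 s of the 72 s allowed, and I handed the job in with the arm backed off and touching nothing.

**What I did:** I squared the case with flush two-finger pushes on its long sides, first one and then the other. Then I pushed it from behind with both fingers until it met the stop. The push force I read peaked at about 13 N, and I did not grip or lift the case.

**Last checks:**
- **Position:** the case centre is at gate (148.4, 0.2) mm, turned 0.05° from the gap's line, with its trailing end at x = 74 mm.
- **Contact with the stop:** adding the known 150 mm length puts the front at 224.2 mm, against a stop face measured at 223.8 mm. The camera outline of the case itself ended 1–2 mm short (222.5 mm), with the stop's edge right there. The force rise and the halt at the stop both point to contact.
- **Bystanders:** the egg cup, glue pot and sharpener look unmoved in the pictures. I compared them by eye and did not re-measure their positions.

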